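# Slacken both thumb shifters for new gear cables

### The arm

A 6-joint arm with a two-finger parallel gripper is mounted at the origin on a cart in front of the work surface, level with it; the furniture and walls round the work are solid. World frame = base frame: x ahead of the robot, y to its left, z up, the work surface at z = 0. Lengths are in m, angles in rad, forces in N, time in s.
With the tool pointing down it reaches from about 0.375 to 0.9 m from the base axis. Payload 3.1 kg.
Tool frame: the origin (TCP) lies at the centre of the arm's flange, where the gripper is bolted on; the fingertips stand robot.tip_extent ahead of it and the grasp point (between the pads) lies 164 mm ahead of it (robot.tip_extent is the distance from the TCP to the fingertips, in m); z points along the fingers, y is the line along which they close (so a half turn about z gives the same grasp; the last joint's range is limited). The gripper opens to 87 mm and grips with 3 to 60 N. Pads are 19 mm wide; open, the fingers measure 117 mm over their backs; the gripper's body (75 mm by 190 mm) begins 51 mm behind the grasp point.
Start: joints at [1.137, 0.527, 1.433, -0, 1.181, -0.178], TCP at [0.157, 0.605, 0.405] pointing down, gripper open.
Joint ranges: [-3.08, 3.08], [-0.75, 2.2], [0.22, 2.44], [-1.43, 4.57], [0, 2.65], [-2.85, 2.85]. Speed limits (rad/s): [2.79, 2.79, 3.14, 3.14, 3.14, 3.14].

### API

Orientations are given as a unit quaternion [x, y, z, w].
In Python, from rig import get_obs, camera, hand_in, cut_out, robot gives the robot as it stands.
- The arm moves only by the tool step_arm, never from a script. Its argument "rows" is a list of rows, each a list of 6 numbers: the shift along the world's x, y, z in m, then the turn, a rotation vector about the world's x, y, z in degrees. A call has 1 to 12 rows; each row shifts and turns the commanded pose from where the row before left it; what a row does not reach is not made up. A row lasts 1/8 s, in which the tool goes at most 62.5 mm and 10.7 degrees, less where a joint would pass 70% of its speed; a pose out of reach is approached as far as the arm can. A call is refused whole if a number of a shift passes 0.0625 or a number of a turn 10.7, either way. A call with a gripper value outside its range is refused whole. "jaw" is the finger opening in m, from 0 to 0.087, set as the call begins (left out, the last holds). The fingers move at their own pace and stop on an object; "squeeze" is the grip in N (left out, the last holds). Time passes only in rows, so rows that do not move let the fingers close. It gives the time, the measured TCP pose, the force, the opening and the grip force at its end, in the units of the state.
- get_obs(): the state, without advancing time (a new reading comes with each control period).
- camera(name): name is "scene" or "top" or "wrist"; returns a dict with "pixels" (384x512x3 uint8, blue, green, red), "depth" (384x512 float32, m along the optical axis (not along the pixel's ray), 0 where there is no reading), "fov_y" (degrees; the focal length in pixels is half the picture's height over the tangent of half this angle, whatever the lens; pixels are square), "cx", "cy" (the principal point, pixels), "extrinsics" (4x4, takes a point from camera to world coordinates); the wrist camera has in their place "mount" (4x4, takes a point from camera to tool coordinates, whose origin is the TCP and whose axes are the flange's). Camera axes: x right, y up, looking along -z (the intrinsics and any distortion apply to the point x, -y, -z); pixel columns grow to the right and rows downward; lengths in m; the calibration is good to about 2 mm. A picture is of the moment at which its call begins: read the wrist's pose just before it.
- hand_in(): hands the job in; it is judged then, once.
Trained networks look in the newest picture that a camera, given by its name, has taken for a name from the list of things; names that differ only in an ending like _2 or _b are one class to them, and where a whole thing is asked for, a point or a joint stands for the part that bears it (a point fixed in the world has none). Each returns a list of dicts, best first, with "confidence" (0 to 1); they miss things now and then, are a little off and sometimes report something else, mostly with a low value. They report only what shows in the picture. A call takes as long as a camera call.
- cut_out(label, camera): "region" (384x512 bool, what is visible of it) and "extent" ([centre column, centre row, width, height] in pixels, round what is visible of it).
The state is a dict: "time": time; "q": joint angles; "joint_velocities": joint speeds; "joint_torque": joint torques, N m; "position": TCP position; "tool_rot": TCP orientation; "ft_force": force on the tool from outside, world axes, zero at the start; "moment": the same for the moment, N m; "grip_width": finger opening in m; "grip_force": force on a finger pad.
Only numpy, scipy, OpenCV 4.12 (cv2) and the standard library are available. Lean on these libraries where they do the work, as an engineer would, in place of code of your own. Each camera call takes 0.05 s, during which the arm holds its last target. There are 200 camera calls.

### The job

The handlebar on the blue bench stand is about to get new gear cables, so both thumb shifters must be in their slack position. With the fingertips push the left shifter's lever back toward the robot, on past its middle click until it is fully home at its rear stop, and push the right shifter's lever back to its rear stop as well. Push gently, do not grip the levers or shift the stand, and leave the hex key, the bottle and the little red and blue boxes where they are.

Things in the scene. Friction and masses are not known exactly. Their poses are not given: they have to be found in the camera images.
- cockpit_stand: blue iron stand, foot 150 x 220 x 36 mm, 10 kg, loose on rubber feet (15 to 20 N at a paddle begins to turn it), holding a flat silver handlebar 580 mm long, 22 mm thick, axis 115 mm above the bench. Origin: middle of the foot's underside; x forward (yaw within 0.3 rad of world x), y along the bar to its left end. Black grips 172 to 292 mm from the middle, top at 135 mm; brake levers lower
- bar_end_left (a point): centre of the bar's left end face, 290 mm along the stand's +y, 115 mm above the bench
- bar_end_right (a point): centre of the bar's right end face, 290 mm along the stand's -y
- left_spindle (a point): upright pivot axis of the left thumb lever, on top of the bar 128 mm left of the middle (at the hub's underside, 140 mm above the bench). The hub is 30 mm across, its top screw reaches 154 mm above the bench
- right_spindle (a point): the same for the right thumb lever, 128 mm right of the middle
- left_paddle: upright red thumb paddle ending the left silver lever: 22 mm along the lever, 9 mm thick, 24 mm high (141.5 to 165.5 mm above the bench). Origin at its centre, 47 mm from the spindle axis; x axis outward along the lever, z up. It swings level over the grip's inner end; only the hub stands as high within 60 mm. More than 35 N between fingers and paddle counts as gripped or forced
- right_paddle: the same upright red paddle on the right lever: 22 x 9 x 24 mm, origin at its centre 47 mm from the right spindle axis, x axis outward along the lever; the same 35 N limit
- left_lever (a joint): left lever, three clicks: 0 = rear stop (slack), 0.6 = middle click, 1.2 rad = front stop; starts near 1.2. At 0 it points outward (stand +y) and 0.75 rad back (stand -x); it turns clockwise from above as the value grows. A sprung pawl holds it at each click: leaving one takes 4 to 5 N at the paddle; left alone it goes to the nearest click
- right_lever (a joint): right lever, friction only, no clicks: 0 = rear stop (slack), 1.2 rad = front stop; starts anywhere from 0.4 to 1.2. Mirror image: at 0 it points outward (stand -y) and 0.75 rad back; turns counterclockwise from above as the value grows. Takes about 2 N at the paddle and stays where it is left
- hex_key: loose steel hex key, 106 x 53 x 6 mm, flat on the robot's side of the stand's foot
- lube_bottle: loose white bottle with a red cap, 36 mm across, 64 mm high, upright on the robot's side of the stand's foot
- red_box: loose red carton, 52 x 68 x 24 mm, flat on the bench under the left grip
- ferrule_box: loose little blue box, 39 x 34 x 22 mm, on the bench under the right grip; origin at the centre of its underside

How it is judged:
By the outcome, as a careful person would: the job done as asked, in the order asked, and still so for the second after the job is handed in, with the robot touching nothing.
It also fails if it takes over 54 s, if anything falls off the work surface, if the arm or the gripper's body presses on something with over 40 N, if the wrist force passes 120 N, or if a joint passes its speed limit or range.

## Working session

There is one attempt and no reset: what is moved stays moved. The work goes in short steps, Python scripts to look and compute and a tool call to move; the robot and the scene stay as the last step left them, time stands still between calls to the robot, and variables do not carry over. Pictures are saved under pics/ and viewed, at most 10 in all, crops included, and the job is handed in when it is done.

Besides the shell and the picture viewer there is one more tool, called by a JSON object that holds its "method" and its "body", one argument or row to a line. step_arm: Moves the arm, as the interface text tells. Its arguments: {"type":"object","properties":{"rows":{"type":"array"},"jaw":{"type":"number"},"squeeze":{"type":"number"}},"required":["rows"]}

```bash
mkdir -p pics; cat > h.py <<'E'
import numpy as np, cv2
from rig import get_obs, camera, hand_in, cut_out, robot
from scipy.spatial.transform import Rotation as R
def cloud(c, T):
    d=c["depth"]; H,W=d.shape; f=H/2/np.tan(np.radians(c["fov_y"])/2)
    v,u=np.mgrid[:H,:W]
    P=np.stack([(u-c["cx"])/f*d, -(v-c["cy"])/f*d, -d, np.ones_like(d)],-1)@T.T
    P=P[...,:3]; P[d<=0]=np.nan; return P
E
python3 - <<'E'
from h import *
print({k:(v if not callable(v) else 0) for k,v in vars(robot).items()} if hasattr(robot,'__dict__') else robot)
print(robot.tip_extent)
o=get_obs();print(o)
ims=[]
for n in ["top","scene"]:
    c=camera(n); P=cloud(c,c["extrinsics"]); print(n,[k for k in c],c["fov_y"],c["extrinsics"].round(3).tolist())
    np.savez(f"{n}.npz",P=P,px=c["pixels"])
    cv2.imwrite(f"pics/{n}1.png",c["pixels"])
    for l in ["cockpit_stand","left_paddle","right_paddle","left_spindle","right_spindle","hex_key","lube_bottle","red_box","ferrule_box"]:
        for r in cut_out(l,n)[:2]:
            Q=P[r["region"]]; Q=Q[np.isfinite(Q[:,0])]
            print(l,round(r["confidence"],2),np.round(r["extent"]),len(Q),np.median(Q,0).round(3) if len(Q) else 0, (Q.min(0).round(3),Q.max(0).round(3)) if len(Q) else 0)
E
```

```text
{}
0.1822
{'time': 0.0, 'q': array([ 1.13751374e+00,  5.28478753e-01,  1.43388767e+00, -2.38219840e-05,
        1.18146309e+00, -1.78483256e-01]), 'joint_velocities': array([-0.00106512,  0.00010281, -0.00107516, -0.00086038, -0.00015675,
       -0.00023059]), 'joint_torque': array([ 1.81889891e-04, -4.40026259e+01, -1.76598483e+01,  6.34381059e-02,
        5.80447877e-02, -1.30965559e-04]), 'position': array([0.15734848, 0.60451156, 0.40376815]), 'tool_rot': array([ 1.27050737e-01,  9.91895589e-01, -1.06982660e-03, -3.26294037e-04]), 'ft_force': array([ 0.04701387,  0.37650224, -0.15582811]), 'moment': array([-0.03176494, -0.04261286, -0.0035917 ]), 'grip_force': 0.0, 'grip_width': 0.08679228708949903}
top ['pixels', 'depth', 'fov_y', 'cx', 'cy', 'extrinsics'] 48.3808733711679 [[0.41, 0.699, -0.586, -0.314], [-0.912, 0.302, -0.278, -0.343], [-0.018, 0.648, 0.761, 1.229], [0.0, 0.0, 0.0, 1.0]]
cockpit_stand 0.89 [320. 212. 181.  75.] 4000 [ 0.549 -0.135  0.079] (array([ 0.474, -0.415, -0.004]), array([0.709, 0.212, 0.169]))
left_paddle 0.48 [272. 181.   5.   5.] 13 [0.562 0.048 0.158
[... 1762 characters left out ...]
476, -0.416, -0.005]), array([0.726, 0.263, 0.169]))
right_spindle 0.43 [272. 177.  13.  26.] 173 [0.557 0.018 0.148] (array([ 0.534, -0.008, -0.001]), array([0.664, 0.167, 0.169]))
lube_bottle 0.78 [236. 234.  16.  22.] 263 [ 0.421 -0.012  0.047] (array([ 0.408, -0.021,  0.002]), array([0.442, 0.011, 0.069]))
red_box 0.92 [255. 196.  24.  16.] 323 [0.55  0.083 0.023] (array([ 0.519,  0.052, -0.004]), array([0.592, 0.119, 0.031]))
ferrule_box 0.78 [359. 311.  17.  15.] 219 [ 0.55  -0.353  0.021] (array([ 0.533, -0.37 , -0.003]), array([ 0.573, -0.329,  0.028]))
ferrule_box 0.22 [352. 255.  30.  22.] 215 [ 0.565 -0.26   0.148] (array([ 0.555, -0.308,  0.141]), array([ 0.585, -0.236,  0.169]))
```

```bash
python3 - <<'E'
from h import *
D=np.load("scene.npz"); T=np.load("top.npz")
a=cv2.resize(D["px"][130:340,200:440],None,fx=3.3,fy=2.8*1,interpolation=cv2.INTER_CUBIC)
cv2.imwrite("pics/c1.png",a)
# bar fit: points z 0.12-0.137 top surface of grips/bar
P=np.concatenate([D["P"].reshape(-1,3),T["P"].reshape(-1,3)])
m=(P[:,2]>.10)&(P[:,2]<.135)&(P[:,0]>.4)&(P[:,0]<.75)&(P[:,1]>-.5)&(P[:,1]<.3)
B=P[m][:,:2].astype(np.float32); l=cv2.fitLine(B,cv2.DIST_HUBER,0,.01,.01).ravel()
d=l[:2]*np.sign(l[1]); p=l[2:]
t=(B-p)@d; n=(B-p)@np.array([-d[1],d[0]])
k=abs(n)<.02; ex=np.percentile(t[k],[.2,99.8]); print("bar dir",d,"yaw",np.arctan2(-d[0],d[1]),"ends",p+ex[0]*d,p+ex[1]*d,"mid",p+ex.mean()*d,np.ptp(ex))
# high points, not in the gripper
for nm,X in(("scene",D),("top",T)):
    Q=X["P"];px=X["px"].astype(int)
    m=(Q[...,2]>.14)&(Q[...,2]<.18)&(Q[...,0]>.45)&(Q[...,0]<.7)&(abs(Q[...,1]+.12)<.3)
    for side in(1,-1):
        ms=m&((Q[...,1]+.125)*side>0)
        red=(px[...,2]>px[...,1]+60)&(px[...,2]>px[...,0]+60)
        for nn,mm in(("red",ms&red),("other",ms&~red)):
            q=Q[mm]; print(nm,side,nn,len(q),np.median(q,0).round(4),q.min(0).round(3),q.max(0).round(3))
E
```

```text
bar dir [-0.07039961  0.9975189 ] yaw 0.0704579 ends [ 0.57677793 -0.41545038] [0.53544396 0.17022642] mid [ 0.55611095 -0.12261198] 0.5871335351467133
scene 1 red 27 [0.5649 0.0477 0.1635] [0.559 0.04  0.153] [0.572 0.057 0.169]
scene 1 other 177 [0.5526 0.0052 0.1457] [ 0.53  -0.123  0.14 ] [0.574 0.051 0.158]
scene -1 red 61 [ 0.5634 -0.2978  0.1638] [ 0.56  -0.308  0.147] [ 0.57  -0.286  0.169]
scene -1 other 213 [ 0.5656 -0.2542  0.1462] [ 0.55  -0.306  0.14 ] [ 0.587 -0.13   0.157]
top 1 red 21 [0.5632 0.0488 0.1623] [0.559 0.04  0.146] [0.572 0.056 0.169]
top 1 other 110 [0.5534 0.009  0.1458] [ 0.529 -0.125  0.14 ] [0.577 0.058 0.168]
top -1 red 34 [ 0.563  -0.2981  0.1608] [ 0.56  -0.307  0.145] [ 0.572 -0.289  0.169]
top -1 other 122 [ 0.5652 -0.2513  0.1467] [ 0.547 -0.299  0.14 ] [ 0.587 -0.133  0.165]
```

View pics/c1.png

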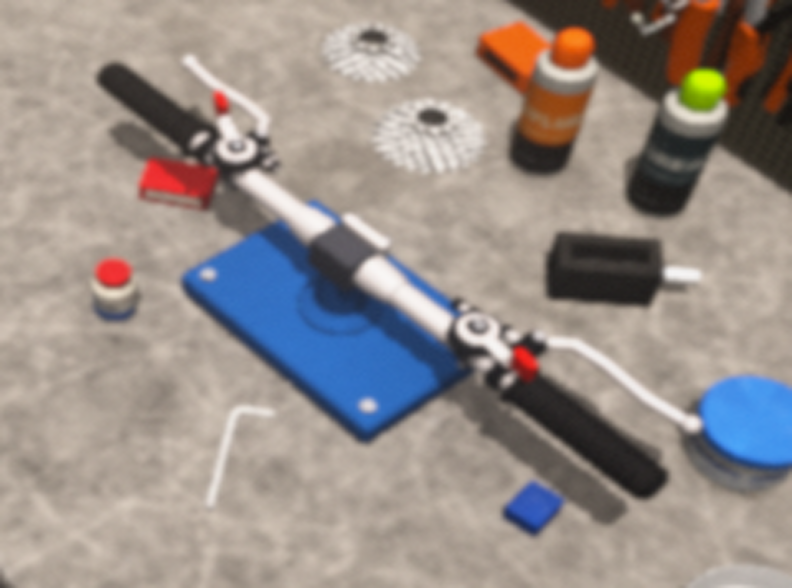

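The stand is at yaw ≈ 0.07. The left lever points forward, at the front stop, with its paddle near (0.564, 0.048). The right lever is near 0.65 rad. In both cases the measured paddle-to-spindle distance matches the given 47 mm. I'll move above a spot in front of the left paddle with the fingers closed.

{"method": "step_arm", "body": {
  "rows": [
    [0.0275,-0.0355,0,0,0,0],
    [0.0275,-0.0355,0,0,0,0],
    [0.0275,-0.0355,0,0,0,0],
    [0.0275,-0.0355,0,0,0,0],
    [0.0275,-0.0355,0,0,0,0],
    [0.0275,-0.0355,0,0,0,0],
    [0.0275,-0.0355,0,0,0,0],
    [0.0275,-0.0355,0,0,0,0],
    [0.0275,-0.0355,0,0,0,0],
    [0.0275,-0.0355,0,0,0,0],
    [0.0275,-0.0355,0,0,0,0]
  ],
  "jaw": 0,
  "squeeze": 5
}}

```text
time: 2.38
position: [0.4608, 0.2131, 0.405]
tool_rot: [0.127, 0.992, 0.0, 0.0]
ft_force: [0.4, 0.3, -0.4]
grip_width: 0.0004
grip_force: 0.0
```

{"method": "step_arm", "body": {
  "rows": [
    [0.0275,-0.0355,0,0,0,0],
    [0.0275,-0.0355,0,0,0,0],
    [0.0275,-0.0355,0,0,0,0],
    [0.0275,-0.0355,0,0,0,0],
    [0.0275,-0.0355,0,0,0,-7],
    [0,0,0,0,0,0],
    [0,0,0,0,0,0]
  ]
}}

```text
time: 3.25
position: [0.597, 0.037, 0.4044]
tool_rot: [0.187, 0.982, 0.0, -0.001]
ft_force: [0.5, 0.8, 0.8]
grip_width: 0.0004
grip_force: 0.0
```

```bash
cat > look.py <<'E'
from h import *
import sys
o=get_obs(); c=camera("wrist")
T=np.eye(4); T[:3,:3]=R.from_quat(o["tool_rot"]).as_matrix(); T[:3,3]=o["position"]
P=cloud(c,T@c["mount"]); cv2.imwrite(f"pics/{sys.argv[1]}.png",c["pixels"])
print(o["time"],o["position"].round(4),"ydir",np.degrees(np.arctan2(T[1,1],T[0,1])).round(1),"F",o["ft_force"].round(2),o["grip_width"],o["q"].round(2))
px=c["pixels"].astype(int)
red=(px[...,2]>px[...,1]+50)&(px[...,2]>px[...,0]+50)
for y0 in((-.01,.1),(-.35,-.24)):
    m=(P[...,2]>.14)&(P[...,2]<.175)&(P[...,1]>y0[0])&(P[...,1]<y0[1])&(abs(P[...,0]-.55)<.1)
    for n,mm in(("red",m&red),("other",m&~red)):
        q=P[mm]
        if len(q): 
            print(n,len(q),np.median(q,0).round(4),q.min(0).round(3),q.max(0).round(3))
            if n=="red":
                q=q[q[:,2]>.158]; 
                if len(q)>5: r=cv2.minAreaRect(q[:,:2].astype(np.float32)); print("top rect",r)
E
python3 look.py w1
```

```text
3.25 [0.597  0.037  0.4044] ydir 68.4 F [0.46 0.85 0.81] 0.00044629247921613416 [-0.12  0.49  1.5   0.    1.15 -1.32]
red 498 [0.5636 0.0515 0.1643] [0.558 0.041 0.15 ] [0.572 0.061 0.167]
top rect ((0.5646504759788513, 0.05126100033521652), (0.02124868705868721, 0.009402291849255562), 67.35556030273438)
other 2078 [0.5509 0.0126 0.1461] [ 0.529 -0.01   0.14 ] [0.568 0.061 0.159]
```

View pics/w1.png

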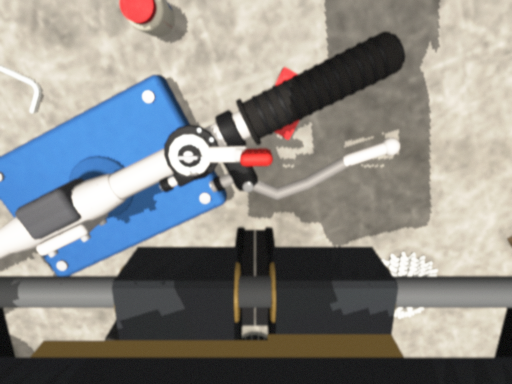

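The wrist picture shows the red left paddle at pixel (257, 157) and the hub at (190, 152). The space in front of the paddle is free at paddle height, and the fitted top is 21 × 9 mm at 67°. I'll descend and work out the arc.

{"method": "step_arm", "body": {
  "rows": [
    [-0.002,0.002,-0.02,0,0,0],
    [-0.002,0.002,-0.025,0,0,0],
    [0,0,-0.018,0,0,0],
    [0,0,-0.01,0,0,0],
    [0,0,0,0,0,0]
  ]
}}

```text
time: 3.92
position: [0.593, 0.0416, 0.3313]
tool_rot: [0.187, 0.982, -0.0, -0.001]
ft_force: [-0.7, 0.3, -0.2]
grip_width: 0.0007
grip_force: 0.0
```

```bash
python3 - <<'E'
from h import *
print(get_obs()["position"].round(4), get_obs()["ft_force"].round(2))
S=np.array([.5466,.007]); pr=None
for k,phi in enumerate([67.4,67.4]+list(67.4+np.arange(5,75,5))):
    a=np.radians(phi); off=.030 if k==0 else .014
    p=S+.049*np.array([np.cos(a),np.sin(a)])-off*np.array([-np.sin(a),np.cos(a)])
    print(round(phi,1),p.round(4),None if pr is None else (p-pr).round(4)); pr=p
E
```

```text
[0.593  0.0416 0.3313] [-0.68  0.28 -0.2 ]
67.4 [0.5931 0.0407] None
67.4 [0.5784 0.0469] [-0.0148  0.0061]
72.4 [0.5748 0.0495] [-0.0036  0.0026]
77.4 [0.571  0.0518] [-0.0038  0.0023]
82.4 [0.567  0.0537] [-0.004  0.002]
87.4 [0.5628 0.0553] [-0.0041  0.0016]
92.4 [0.5585 0.0565] [-0.0043  0.0012]
97.4 [0.5542 0.0574] [-0.0044  0.0009]
102.4 [0.5498 0.0579] [-0.0044  0.0005]
107.4 [0.5453 0.0579] [-0.0044  0.0001]
112.4 [0.5409 0.0576] [-0.0044 -0.0003]
117.4 [0.5365 0.0569] [-0.0044 -0.0007]
122.4 [0.5322 0.0559] [-0.0043 -0.0011]
127.4 [0.528  0.0544] [-0.0042 -0.0014]
132.4 [0.5239 0.0526] [-0.0041 -0.0018]
137.4 [0.52   0.0505] [-0.0039 -0.0022]
```

{"method": "step_arm", "body": {
  "rows": [
    [-0.005,0.002,0,0,0,0],
    [-0.005,0.002,0,0,0,0],
    [-0.005,0.002,0,0,0,0],
    [-0.0036,0.0024,0,0,0,5],
    [0,0,0,0,0,0]
  ]
}}

```text
time: 4.55
position: [0.5758, 0.049, 0.3325]
tool_rot: [0.145, 0.989, -0.0, 0.002]
ft_force: [4.2, -1.2, -0.7]
grip_width: 0.0005
grip_force: 2.1
```

{"method": "step_arm", "body": {
  "rows": [
    [-0.0038,0.0022,0,0,0,5],
    [-0.004,0.002,0,0,0,5],
    [-0.0041,0.0016,0,0,0,5],
    [-0.0043,0.0012,0,0,0,5],
    [0,0,0,0,0,0]
  ]
}}

```text
time: 5.18
position: [0.5578, 0.0564, 0.3316]
tool_rot: [-0.029, 1.0, 0.0, -0.001]
ft_force: [-0.4, 0.0, -0.8]
grip_width: 0.0005
grip_force: 0.0
```

{"method": "step_arm", "body": {
  "rows": [
    [-0.0044,0.0009,0,0,0,5],
    [-0.0044,0.0005,0,0,0,5],
    [-0.0044,0.0001,0,0,0,5],
    [0,0,0,0,0,0]
  ]
}}

```text
time: 5.68
position: [0.5465, 0.0577, 0.332]
tool_rot: [-0.158, 0.987, -0.0, 0.002]
ft_force: [4.3, 0.5, -3.4]
grip_width: 0.0005
grip_force: 2.2
```

{"method": "step_arm", "body": {
  "rows": [
    [-0.0044,-0.0003,0,0,0,5],
    [-0.0044,-0.0007,0,0,0,5],
    [-0.0043,-0.0011,0,0,0,5],
    [0,0,0,0,0,0]
  ]
}}

```text
time: 6.18
position: [0.5317, 0.0556, 0.3316]
tool_rot: [-0.286, 0.958, 0.0, -0.001]
ft_force: [-0.4, 0.2, -0.9]
grip_width: 0.0007
grip_force: 0.0
```

{"method": "step_arm", "body": {
  "rows": [
    [-0.0021,-0.0007,0,0,0,2.5],
    [-0.0021,-0.0007,0,0,0,2.5],
    [-0.002,-0.0009,0,0,0,2.5],
    [0,0,0,0,0,0]
  ]
}}

```text
time: 6.68
position: [0.526, 0.0533, 0.3317]
tool_rot: [-0.348, 0.937, 0.0, -0.001]
ft_force: [-0.6, -0.1, -0.0]
grip_width: 0.0003
grip_force: 0.0
```

{"method": "step_arm", "body": {
  "rows": [
    [-0.002,-0.0009,0,0,0,2.5],
    [-0.002,-0.001,0,0,0,2.5],
    [0,0,0,0,0,0]
  ]
}}

```text
time: 7.05
position: [0.5226, 0.0517, 0.3318]
tool_rot: [-0.389, 0.921, 0.0, 0.001]
ft_force: [1.3, 2.3, -1.2]
grip_width: 0.0005
grip_force: 1.5
```

```bash
python3 look.py w2
```

```text
7.05 [0.5226 0.0517 0.3318] ydir 135.7 F [ 1.29  2.33 -1.17] 0.0004811991674632965 [-0.11  0.5   1.75  0.    0.89 -2.48]
red 1257 [0.5116 0.0374 0.1633] [0.504 0.03  0.145] [0.523 0.051 0.171]
top rect ((0.5134243369102478, 0.03973326086997986), (0.011912194080650806, 0.023599201813340187), 47.246822357177734)
other 4290 [0.5395 0.013  0.1464] [ 0.504 -0.01   0.14 ] [0.567 0.058 0.175]
```

View pics/w2.png

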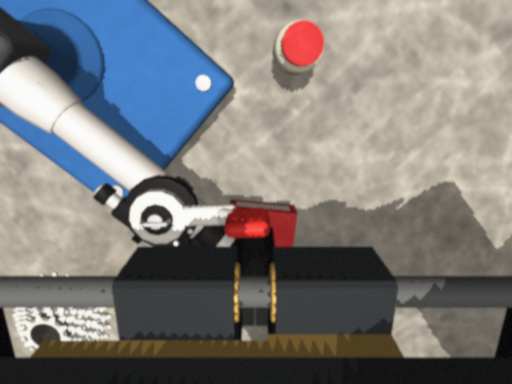

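The picture shows the fingers touching the front of the left paddle, at pixel (248, 220). The lever points about 137°, which is its rear. I'll press gently to confirm that this is the stop.

{"method": "step_arm", "body": {
  "rows": [
    [-0.0007,-0.0007,0,0,0,0],
    [0,0,0,0,0,0]
  ]
}}

```text
time: 7.35
position: [0.5223, 0.0514, 0.3319]
tool_rot: [-0.389, 0.921, 0.0, 0.002]
ft_force: [2.5, 5.3, -2.4]
grip_width: 0.0005
grip_force: 3.1
```

{"method": "step_arm", "body": {
  "rows": [
    [-0.0005,-0.0005,0,0,0,0],
    [0,0,0,0,0,0]
  ]
}}

```text
time: 7.6
position: [0.522, 0.0511, 0.332]
tool_rot: [-0.389, 0.921, 0.0, 0.002]
ft_force: [3.5, 6.8, -2.3]
grip_width: 0.0007
grip_force: 3.9
```

The force has reached 7.7 N, above the click force, and the lever no longer moves, so it is at the rear stop. I'll back off, rise, and cross to the right shifter.

{"method": "step_arm", "body": {
  "rows": [
    [0.005,0.005,0,0,0,0],
    [0.006,0.006,0,0,0,0],
    [0,0,0.025,0,0,0],
    [0,0,0.025,0,0,0],
    [0,0,0.025,0,0,0],
    [0.007,-0.036,0,0,0,0],
    [0.007,-0.036,0,0,0,-8],
    [0,0,0,0,0,0]
  ]
}}

```text
time: 8.6
position: [0.5466, -0.0128, 0.4068]
tool_rot: [-0.323, 0.946, -0.001, -0.0]
ft_force: [-0.8, 0.6, -0.2]
grip_width: 0.0004
grip_force: 0.0
```

```bash
python3 look.py w3
```

```text
8.6 [ 0.5466 -0.0128  0.4068] ydir 127.7 F [-0.77  0.64 -0.18] 0.00039531144824961074 [-0.23  0.42  1.63 -0.    1.09 -2.46]
red 552 [0.5124 0.0363 0.1635] [0.504 0.029 0.145] [0.522 0.047 0.167]
top rect ((0.5136317014694214, 0.03770316392183304), (0.009017087519168854, 0.02120880037546158), 47.61563491821289)
other 1738 [0.5418 0.0091 0.1461] [ 0.504 -0.01   0.14 ] [0.567 0.044 0.163]
```

{"method": "step_arm", "body": {
  "rows": [
    [0.007,-0.036,0,0,0,-8],
    [0.007,-0.036,0,0,0,-8],
    [0.007,-0.036,0,0,0,-8],
    [0.007,-0.036,0,0,0,-8],
    [0.007,-0.036,0,0,0,-8],
    [0.007,-0.036,0,0,0,0],
    [0.007,-0.036,0,0,0,0],
    [0.007,-0.036,0,0,0,0],
    [0,0,0,0,0,0],
    [0,0,0,0,0,0]
  ]
}}

```text
time: 9.9
position: [0.6019, -0.2974, 0.4061]
tool_rot: [0.018, 1.0, 0.001, -0.001]
ft_force: [-0.6, -0.4, 0.4]
grip_width: 0.0007
grip_force: 0.0
```

```bash
python3 look.py w4
```

```text
9.9 [ 0.6019 -0.2974  0.4061] ydir 88.0 F [-0.59 -0.42  0.37] 0.0006944748089204716 [-0.63  0.59  1.3   0.    1.25 -2.16]
red 497 [ 0.5631 -0.2954  0.1643] [ 0.559 -0.306  0.147] [ 0.569 -0.285  0.167]
top rect ((0.5643944144248962, -0.29529017210006714), (0.021349845454096794, 0.009813858196139336), 86.74543762207031)
other 1787 [ 0.5653 -0.2553  0.1462] [ 0.548 -0.304  0.14 ] [ 0.586 -0.24   0.161]
```

View pics/w4.png

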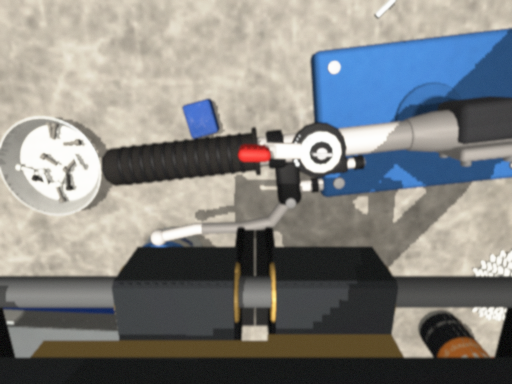

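The picture shows the right paddle at pixel (255, 153) and its hub at (322, 150). The lever points about -92.5°, roughly 0.63 rad from the stop, and the left paddle measured at rest at its rear stop. I'll check the height of the bottles ahead, then plan the arc.

```bash
python3 - <<'E'
from h import *
P=np.load("scene.npz")["P"].reshape(-1,3)
m=(P[:,2]>.12)&(P[:,0]>.6)&(P[:,0]<1)&(P[:,1]>-.5)&(P[:,1]<.0)
print(m.sum(), P[m].min(0).round(3) if m.any() else 0, P[m].max(0).round(3) if m.any() else 0)
m&=P[:,0]<.72; print(m.sum(), P[m].max(0) if m.any() else 0)
S=np.array([.566,-.2483]); pr=None
for k,phi in enumerate([-92.5,-92.5]+list(-92.5-np.arange(5,41,5))):
    a=np.radians(phi); off=.030 if k==0 else .014
    p=S+.049*np.array([np.cos(a),np.sin(a)])-off*np.array([np.sin(a),-np.cos(a)])
    print(round(phi,1),p.round(4),None if pr is None else (p-pr).round(4)); pr=p
E
```

```text
21026 [ 0.813 -0.427  0.12 ] [ 1.   -0.    0.61]
0 0
-92.5 [ 0.5938 -0.2986] None
-92.5 [ 0.5778 -0.2979] [-0.016   0.0007]
-97.5 [ 0.5735 -0.2987] [-0.0044 -0.0008]
-102.5 [ 0.5691 -0.2992] [-0.0044 -0.0005]
-107.5 [ 0.5646 -0.2992] [-0.0044 -0.0001]
-112.5 [ 0.5602 -0.2989] [-0.0044  0.0003]
-117.5 [ 0.5558 -0.2982] [-0.0044  0.0007]
-122.5 [ 0.5515 -0.2971] [-0.0043  0.0011]
-127.5 [ 0.5473 -0.2957] [-0.0042  0.0015]
-132.5 [ 0.5432 -0.2939] [-0.0041  0.0018]
```

{"method": "step_arm", "body": {
  "rows": [
    [-0.003,-0.0005,-0.02,0,0,0],
    [-0.003,0,-0.025,0,0,0],
    [-0.002,0,-0.02,0,0,0],
    [0,0,-0.01,0,0,0],
    [0,0,0,0,0,0]
  ]
}}

```text
time: 10.58
position: [0.5941, -0.2983, 0.3313]
tool_rot: [0.018, 1.0, 0.0, -0.001]
ft_force: [0.4, 0.7, 0.8]
grip_width: 0.0008
grip_force: 0.0
```

{"method": "step_arm", "body": {
  "rows": [
    [-0.005,0,0,0,0,0],
    [-0.005,0,0,0,0,0],
    [-0.006,0,0,0,0,0],
    [-0.0044,-0.0008,0,0,0,-5],
    [0,0,0,0,0,0]
  ]
}}

```text
time: 11.2
position: [0.5736, -0.3002, 0.3325]
tool_rot: [0.062, 0.998, -0.0, 0.001]
ft_force: [1.4, 0.9, 1.2]
grip_width: 0.0006
grip_force: 0.7
```

{"method": "step_arm", "body": {
  "rows": [
    [-0.0044,-0.0005,0,0,0,-5],
    [-0.0044,-0.0001,0,0,0,-5],
    [-0.0044,0.0003,0,0,0,-5],
    [0,0,0,0,0,0]
  ]
}}

```text
time: 11.7
position: [0.5606, -0.3005, 0.3322]
tool_rot: [0.191, 0.982, -0.0, 0.001]
ft_force: [1.8, 0.4, 0.6]
grip_width: 0.0004
grip_force: 0.8
```

{"method": "step_arm", "body": {
  "rows": [
    [-0.0044,0.0007,0,0,0,-5],
    [-0.0043,0.0011,0,0,0,-5],
    [-0.0021,0.0007,0,0,0,-2.5],
    [0,0,0,0,0,0]
  ]
}}

```text
time: 12.2
position: [0.5499, -0.2981, 0.3321]
tool_rot: [0.296, 0.955, -0.0, 0.001]
ft_force: [1.2, -0.6, -0.1]
grip_width: 0.0003
grip_force: 1.0
```

{"method": "step_arm", "body": {
  "rows": [
    [-0.0017,0.0006,0,0,0,-2],
    [0,0,0,0,0,0]
  ]
}}

```text
time: 12.45
position: [0.5487, -0.2979, 0.3321]
tool_rot: [0.314, 0.949, -0.001, 0.002]
ft_force: [5.8, -1.1, 0.0]
grip_width: 0.0004
grip_force: 2.3
```

{"method": "step_arm", "body": {
  "rows": [
    [-0.0008,0.0004,0,0,0,-1],
    [0,0,0,0,0,0]
  ]
}}

```text
time: 12.7
position: [0.5482, -0.2978, 0.3323]
tool_rot: [0.322, 0.947, -0.001, 0.003]
ft_force: [5.2, -1.7, -0.2]
grip_width: 0.0009
grip_force: 2.9
```

{"method": "step_arm", "body": {
  "rows": [
    [-0.0006,0.0004,0,0,0,0],
    [0,0,0,0,0,0],
    [0,0,0,0,0,0]
  ]
}}

```text
time: 13.08
position: [0.5479, -0.2976, 0.3323]
tool_rot: [0.322, 0.947, -0.001, 0.003]
ft_force: [5.7, -2.5, -1.6]
grip_width: 0.0003
grip_force: 3.4
```

{"method": "step_arm", "body": {
  "rows": [
    [-0.0006,0.0004,0,0,0,0],
    [0,0,0,0,0,0],
    [0,0,0,0,0,0]
  ]
}}

```text
time: 13.45
position: [0.5476, -0.2974, 0.3323]
tool_rot: [0.322, 0.947, -0.001, 0.004]
ft_force: [7.3, -3.9, -2.4]
grip_width: 0.0002
grip_force: 3.9
```

{"method": "step_arm", "body": {
  "rows": [
    [0.005,-0.004,0,0,0,0],
    [0.008,-0.006,0,0,0,0],
    [0,0,0.025,0,0,0],
    [0,0,0.025,0,0,0],
    [0,0,0.025,0,0,0],
    [0.02,0,0.02,0,0,0],
    [0.02,0,0.02,0,0,0],
    [0,0,0,0,0,0],
    [0,0,0,0,0,0]
  ]
}}

```text
time: 14.58
position: [0.598, -0.3059, 0.4453]
tool_rot: [0.322, 0.947, 0.0, -0.002]
ft_force: [-1.0, 0.1, -0.1]
grip_width: 0.0007
grip_force: 0.0
```

```bash
python3 look.py w5; python3 - <<'E'
from h import *
c=camera("scene"); P=cloud(c,c["extrinsics"]); px=c["pixels"].astype(int)
cv2.imwrite("pics/s2.png",cv2.resize(c["pixels"][130:340,200:440],None,fx=3.3,fy=2.8))
red=(px[...,2]>px[...,1]+60)&(px[...,2]>px[...,0]+60)
q=P[red&(P[...,2]>.14)&(P[...,2]<.18)&(P[...,1]>0)&(P[...,0]<.62)]; print("left red",np.median(q,0).round(4),len(q))
for l in ["lube_bottle","red_box","ferrule_box"]:
    r=cut_out(l,"scene")
    if r: Q=P[r[0]["region"]]; print(l,np.nanmedian(Q,0).round(3))
E
```

```text
14.575 [ 0.598  -0.3059  0.4453] ydir 52.4 F [-1.02  0.13 -0.11] 0.0007264236570311396 [-0.64  0.56  1.26 -0.    1.33 -1.55]
red 342 [ 0.538  -0.2844  0.1646] [ 0.53  -0.294  0.15 ] [ 0.547 -0.275  0.167]
top rect ((0.538087785243988, -0.2847391963005066), (0.021992230787873268, 0.009062065742909908), 52.37228775024414)
other 1429 [ 0.5616 -0.2548  0.1462] [ 0.529 -0.29   0.14 ] [ 0.587 -0.24   0.16 ]
left red [0.5142 0.0361 0.1627] 56
lube_bottle [ 0.421 -0.011  0.048]
red_box [0.549 0.085 0.023]
ferrule_box [ 0.55  -0.354  0.022]
```

View pics/w5.png

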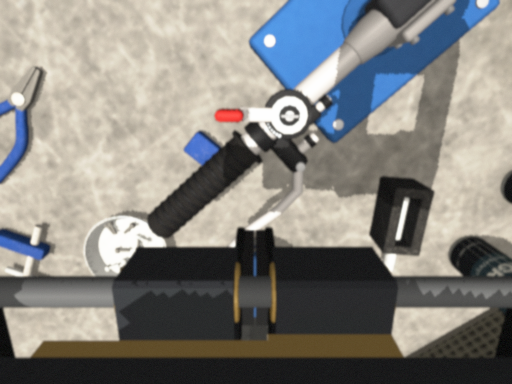

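View pics/s2.png

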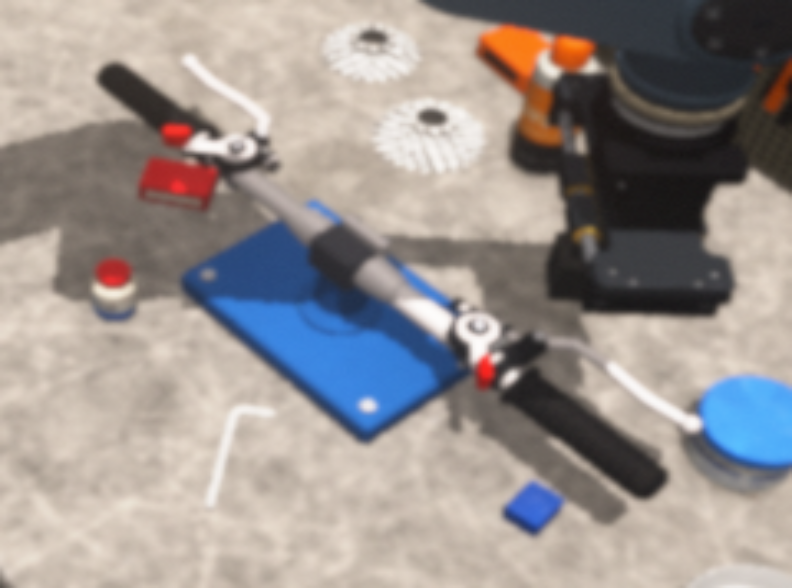

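Both levers are at their rear stops. In the wrist picture the right paddle is at pixel (229, 115). In the scene picture the left paddle is at (177, 133) and the right at (486, 370). The stand, bottle, boxes and hex key have not moved, and the robot is clear of everything.

```bash
python3 -c "
from rig import *
print(hand_in())"
```

```text
the job is handed in; nothing more can be done
None
```

I pushed the left lever past its middle click to its rear stop, then the right lever to its rear stop, with about 8 N at most on either. The stand and loose items stayed in place, and the job was handed in at about 15 s.

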